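# Show the studded mortar bar to the inspection camera

## Task

Lift the lid off the curing box by its knob and lay it flat on the middle of the rubber mat without dropping it, then pick out the one mortar bar that has a steel stud in its end and, without touching the camera or its stand, show it to the inspection camera in the air: stud end towards the lens and centred on it, stud face 120 mm from the glass, bar in line with the slanting view (so the stud end is tipped up about 20 degrees) and not rolled sideways. Leave the other pieces in the box and everything else on the bench where it is. Finish while holding the bar there, still and gripped; do not put it down or let go.

Things in the scene. Friction and masses are not known exactly. Their poses are not given: they have to be found in the camera images.
- box: Fixed open aluminium curing box, outside 190 (its x) x 240 (its y) x 60 mm high, walls and floor 5 mm. Origin: centre of its underside on the bench, z up. Three mortar pieces lie inside along its x, in any order, 68 mm apart (30 mm free beside each). Stands left or right of the middle, the mat on the other side.
- lid: Loose flat aluminium lid, 200 (its x) x 250 (its y) mm, 0.4 kg or so, lying on the box rim. Origin: centre of its underside, a 172 x 222 x 6 mm inset that drops into the box mouth (4 mm play each side), under the 4 mm rim plate; z up. On the mat its origin is 4 mm above the bench.
- lid_knob (a point): Centre of the lid's round black knob: 28 mm across, 34 mm tall, from 18 to 52 mm above the lid's origin (this point 38 mm above it). On a 10 mm neck; the lid's top is at 10 mm.
- mat: Fixed black rubber mat flat on the bench, 220 (its x) x 270 (its y) x 4 mm; origin at the centre of its underside.
- bar: The wanted part: grey mortar bar 120 x 30 x 30 mm, about 0.25 kg, with a steel stud in one end only. Origin: centre of the underside of the mortar; x runs along the bar towards the studded end, z up as it lies. Starts on the box floor (5 mm above the bench), stud towards the box's +x side. Balances within 5 mm of the mortar's middle.
- bar_stud (a point): Outer face of the stud's round head, on the bar's axis, 75 mm from bar_mid along the bar's +x. Stud 14 mm across, sticking out 15 mm, ending in a 20 mm head.
- bar_mid (a point): Centre of the mortar bar, 15 mm above its origin.
- plain_bar: Mortar bar 120 x 30 x 30 mm without a stud, stays in the box. Origin: centre of its underside, x along it.
- half_bar: Short mortar piece 70 x 30 x 30 mm without a stud, stays in the box. Origin: centre of its underside, x along it.
- stand: Fixed camera stand at the far middle: dark steel base 100 x 120 x 14 mm, origin at the centre of its underside, with a post 35 mm behind it to 344 mm high. At yaw 0 the camera on it looks back at the robot.
- camera: Inspection camera on the stand (black lens 38 mm across, white housing 80 x 56 x 56 mm behind). Origin: centre of the lens's front glass, 285 mm above the bench and 30 mm in front of the stand's origin. Its x axis runs from the glass backwards through the housing, so it looks along its -x, 0.35 rad (20 degrees) below level; y level, z up. A bar presented rightly has its axes along these.
- focus (a point): The point in the air on the lens axis 120 mm in front of the glass, where the stud's outer face belongs.
- puck_a: cylindrical compacted specimen 50 mm across, 50 mm tall, standing; origin at the centre of its underside. Bystander.
- puck_b: a second such cylinder. Bystander.
- mallet: hammer lying at the robot's right. Bystander.
- brush: brush lying at the far right. Bystander.
- beaker: white plastic beaker 70 mm across, 85 mm tall, at the left. Bystander.

How it is judged:
On the way, in this order (a step that is already met when the one before it is completed fails the run):
1. the lid lies flat on the mat, released (horizontal distance between lid and mat below 0.05 m and height (world z) of lid below 0.01 m and angle between lid's own z axis and vertical below 0.06 rad and linear speed of lid below 0.02 m/s and contact force between the fingers and lid below 0.2 N), for 0.2 s.
2. the studded bar is lifted clear of the box in the fingers (height (world z) of bar above 0.1 m and contact force between the fingers and bar above 1 N), for 0.2 s.
At the end, for the whole second after the job is handed in: Lid flat, released, on the mat (centres within 50 mm); other pieces in the box; fingers hold the studded bar still, stud face 100 to 140 mm before the glass, within 15 mm of the lens axis each way, stud end to the lens, length and upright within 0.15 rad of the camera's axes (all of step 1 and x of plain_bar in the frame of box between -0.09 and 0.09 m and y of plain_bar in the frame of box between -0.115 and 0.115 m and z of each of plain_bar, half_bar in the frame of box below 0.03 m and x of half_bar in the frame of box between -0.09 and 0.09 m and y of half_bar in the frame of box between -0.115 and 0.115 m and contact force between the fingers and bar above 1 N and height (world z) of bar above 0.15 m and linear speed of bar below 0.02 m/s and angular speed of bar below 0.1 rad/s and contact force between bar and stand below 0.2 N and x of bar_stud in the frame of camera between -0.14 and -0.1 m and y of bar_stud in the frame of camera between -0.015 and 0.015 m and z of bar_stud in the frame of camera between -0.015 and 0.015 m and x of bar_mid in the frame of camera below -0.17 m and angle between the x axis of bar and the x axis of camera, either way round below 0.15 rad and angle between the z axis of bar and the z axis of camera, either way round below 0.15 rad); the arm keeps its last pose, push and grip.
It fails at once if the lid is dropped (linear speed of lid above 0.6 m/s and contact force between the fingers and lid below 0.2 N).
It fails at once if another mortar piece is taken out of the box (height (world z) of any of plain_bar, half_bar above 0.06 m).
It fails at once if the camera or its stand is touched (contact force between any of the arm, the fingers, bar, lid and stand above 2 N).
It fails at once if something else on the bench is displaced by more than 40 mm (distance of any of puck_a, puck_b, mallet, brush, beaker from where it was at the start of the episode above 0.04 m).
It also fails if it takes over 61 s, if anything falls off the work surface, if the arm or the gripper's body presses on something with over 40 N, if the wrist force passes 120 N, or if a joint passes its speed limit or range.

## Robot

A 6-joint arm with a two-finger parallel gripper is mounted at the origin on the work surface. World frame = base frame: x ahead of the robot, y to its left, z up, the work surface at z = 0. Lengths are in m, angles in rad, forces in N, time in s.
With the tool pointing down it reaches from about 0.25 to 0.725 m from the base axis. Payload 4 kg.
Tool frame: the origin (TCP) lies on the centre line of the jaws, within the pads' length; the fingertips stand 22 mm ahead of it and the grasp point (between the pads) lies 3 mm ahead of it; z points along the fingers, y is the line along which they close (so a half turn about z gives the same grasp; the last joint's range is limited). The gripper opens to 85 mm and grips with 20 to 120 N. Pads are 22 mm wide; open, the fingers measure 114 mm over their backs; the gripper's body (76 mm by 85 mm) begins 54 mm behind the grasp point. The pads swing forward as they close: fully open they stand 13 mm farther back than shut.
Start: joints at [1.254, 0.241, 0.005, 1.335, 0, 1.571], TCP at [0.156, 0.475, 0.253] pointing down, gripper open.
Joint ranges: [-2.72, 2.72], [-1.05, 1.87], [-1.09, 1.28], [-1.99, 2.15], [-1.42, 1.44], [-3.14, 3.14]. Speed limits (rad/s): [2.79, 2.79, 3.14, 3.14, 3.14, 3.14].

## Interface

Orientations are given as a unit quaternion [x, y, z, w].
In Python, from workcell import bot gives the robot as it stands.
- The arm moves only by the shell command python3 -m inch 'ROWS'. ROWS is JSON, one flat list of numbers, 7 for each row, row after row: the shift along the world's x, y, z in mm, then the turn, a rotation vector about the world's x, y, z in rad, then the opening in per cent of the stroke, from 0 (shut) to 100 (fully open). A call has 1 to 8 rows; each row is the pose to reach, as a shift and turn from the pose commanded when the call began; what a row does not reach only later rows make up. A row lasts 1/12 s, in which the tool goes at most 41.7 mm and 7.16 degrees, less where a joint would pass 70% of its speed; a pose out of reach is approached as far as the arm can. A call with a gripper value outside its range is refused whole. The fingers move at their own pace and stop on an object; the grip force is fixed at half the most. Time passes only in rows, so rows that repeat a pose let the fingers close. It gives the time, the measured TCP pose, the force, the opening and the grip force at its end, in the units of the state.
- bot.get_obs(): the state, without advancing time (a new reading comes with each control period).
- bot.camera(name): name is "scene" or "top" or "wrist"; returns the picture (384x512x3 uint8, blue, green, red); there is no depth.
- bot.camera_info(name): a dict with "intrinsics" (3x3 intrinsics, pixels), "camera_from_world" (4x4, takes a point from world to camera coordinates); the wrist camera has in their place "hand_eye" (4x4, takes a point from camera to tool coordinates, whose origin is the TCP and whose axes are the flange's). Camera axes: x right, y down, z forward; pixel columns grow to the right and rows downward; lengths in m; the calibration is good to about 2 mm. A picture is of the moment at which its call begins: read the wrist's pose just before it. camera_info takes no time and is no camera call.
- bot.job_done(): hands the job in; it is judged then, once.
Trained networks look in the newest picture that a camera, given by its name, has taken for a name from the list of things; names that differ only in an ending like _2 or _b are one class to them, and where a whole thing is asked for, a point or a joint stands for the part that bears it (a point fixed in the world has none). Each returns a list of dicts, best first, with "confidence" (0 to 1); they miss things now and then, are a little off and sometimes report something else, mostly with a low value. They report only what shows in the picture. A call takes as long as a camera call.
- bot.silhouettes(camera, target): "mask" (384x512 bool, what is visible of it) and "uv" ([column, row] in pixels, amid what is visible of it).
- bot.spot_point(camera, target): "uv" ([column, row] in pixels: a listed point, or the origin of a listed thing).
The state is a dict: "clock": time; "joint_pos": joint angles; "joint_vel": joint speeds; "tau": joint torques, N m; "eef_pos": TCP position; "tool_rot": TCP orientation; "ft_force": force on the tool from outside, world axes, zero at the start; "ft_torque": the same for the moment, N m; "grip_width": finger opening in m; "grasp_force": force on a finger pad.
Only numpy, scipy, OpenCV 4.12 (cv2) and the standard library are available. Lean on these libraries where they do the work, as an engineer would, in place of code of your own. Each camera call takes 0.05 s, during which the arm holds its last target. There are 200 camera calls.

## Working session

There is one attempt and no reset: what is moved stays moved. The work goes in short steps, Python scripts to look and compute and a shell command to move; the robot and the scene stay as the last step left them, time stands still between calls to the robot, and variables do not carry over. Pictures are saved under pics/ and viewed, at most 10 in all, crops included, and the job is handed in when it is done.

```bash
ls; mkdir -p pics; python3 - <<'E'
from workcell import bot
import cv2,numpy as np
np.set_printoptions(precision=4,suppress=True)
a=bot.camera("scene");b=bot.camera("top")
cv2.imwrite("pics/s.png",a);cv2.imwrite("pics/t.png",b)
for n in ["scene","top","wrist"]:
    print(n,bot.camera_info(n))
for c in ["top","scene"]:
    for t in ["lid_knob","lid","mat","box","stand","camera","focus"]:
        print(c,t,[(np.round(d["uv"],1).tolist(),round(d["confidence"],2)) for d in bot.spot_point(c,t)][:2])
o=bot.get_obs();print(o)
E
```

```text
pics
scene {'intrinsics': array([[425.523 ,   0.    , 256.5726],
       [  0.    , 425.523 , 195.1745],
       [  0.    ,   0.    ,   1.    ]]), 'camera_from_world': array([[-0.4432,  0.8961,  0.0233,  0.2514],
       [ 0.468 ,  0.2534, -0.8466, -0.0906],
       [-0.7646, -0.3643, -0.5317,  1.9271],
       [ 0.    ,  0.    ,  0.    ,  1.    ]])}
top {'intrinsics': array([[458.3349,   0.    , 252.2594],
       [  0.    , 458.3349, 193.8397],
       [  0.    ,   0.    ,   1.    ]]), 'camera_from_world': array([[ 0.0162, -0.9998, -0.0102, -0.0151],
       [-0.9962, -0.0153, -0.0861,  0.5753],
       [ 0.0859,  0.0116, -0.9962,  1.8735],
       [ 0.    ,  0.    ,  0.    ,  1.    ]])}
wrist {'intrinsics': array([[278.5598,   0.    , 250.9312],
       [  0.    , 278.5598, 186.9347],
       [  0.    ,   0.    ,   1.    ]]), 'hand_eye': array([[ 0.0003, -0.9523, -0.3051,  0.078 ],
       [ 1.    ,  0.0004, -0.0004, -0.0006],
       [ 0.0005, -0.3051,  0.9523, -0.1213],
       [ 0.    ,  0.    ,  0.    ,  1.    ]])}
top lid_knob [([298.4, 215.9], 0.8)]
top lid [([300.7, 218.3], 0.9)]
top mat 
[... 214 characters left out ...]
 258.7], 0.91), ([219.5, 220.1], 0.41)]
scene box [([220.6, 217.8], 0.66)]
scene stand [([221.3, 282.7], 0.97), ([220.3, 200.0], 0.73)]
scene camera [([223.0, 196.4], 0.69)]
scene focus [([290.1, 295.0], 0.58)]
{'clock': 0.8, 'joint_pos': array([1.254 , 0.2406, 0.005 , 1.3352, 0.    , 1.5708]), 'joint_vel': array([-0.0012,  0.0013, -0.0007, -0.0006, -0.0002, -0.0005]), 'tau': array([ -0.0007, -37.2151,  25.2679,   0.0009,  -0.0001,   0.    ]), 'eef_pos': array([0.1558, 0.4751, 0.2533]), 'tool_rot': array([ 0.1577,  0.9875,  0.    , -0.    ]), 'ft_force': array([-0.1119, -0.1691, -0.06  ]), 'ft_torque': array([-0.0213, -0.0111,  0.0282]), 'grasp_force': 0.0, 'grip_width': 0.08538270714960884}
```

View pics/t.png

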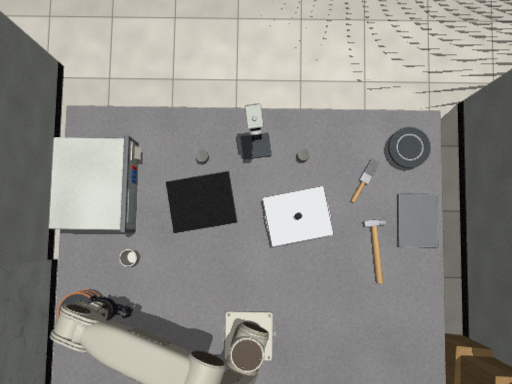

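View pics/s.png

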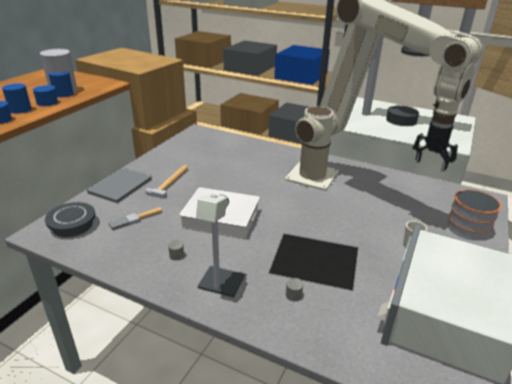

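The top view shows the lidded box at (298,217), the mat at (201,201), the stand base at (255,146), the camera housing at (254,116), and pucks at (202,157) and (303,155). The scene view agrees: box (220,212), mat (315,260), stand base (221,282).

```bash
cat > h.py <<'E'
from workcell import bot
import cv2,numpy as np
from scipy.spatial.transform import Rotation as R
np.set_printoptions(precision=4,suppress=True)
def cam(n,o=None):
    i=bot.camera_info(n);K=np.array(i["intrinsics"])
    if "camera_from_world" in i: W=np.linalg.inv(i["camera_from_world"])
    else:
        o=o or bot.get_obs();T=np.eye(4);T[:3,:3]=R.from_quat(o["tool_rot"]).as_matrix();T[:3,3]=o["eef_pos"];W=T@i["hand_eye"]
    return K,W
def ray(n,uv,o=None):
    K,W=cam(n,o);d=W[:3,:3]@np.linalg.solve(K,[uv[0],uv[1],1.]);return W[:3,3],d/np.linalg.norm(d)
def onz(n,uv,z,o=None):
    p,d=ray(n,uv,o);return p+d*(z-p[2])/d[2]
def tri(rs):
    A=sum(np.eye(3)-np.outer(d,d) for p,d in rs);b=sum((np.eye(3)-np.outer(d,d))@p for p,d in rs);return np.linalg.solve(A,b)
def proj(n,P,o=None):
    K,W=cam(n,o);c=np.linalg.inv(W)@np.append(P,1);q=K@c[:3];return q[:2]/q[2]
def rect(mask,n,z,o=None):
    c,_=cv2.findContours(mask.astype(np.uint8),0,2);c=max(c,key=cv2.contourArea)[:,0]
    P=np.array([onz(n,u,z,o)[:2] for u in c])*1000
    r=cv2.minAreaRect(P.astype(np.float32)[:,None]);return r
E
python3 - <<'E'
from h import *
bot.camera("top")
for t,z in [("lid",.064),("mat",.004),("stand",.014)]:
    d=bot.silhouettes("top",t)[:1]
    for s in d: print(t,s["confidence"],s["mask"].sum(),rect(s["mask"],"top",z))
    if t=="stand": cv2.imwrite("pics/m.png",s["mask"]*255)
sc={}
bot.camera("scene")
for t,z in [("lid",.064),("mat",.004),("stand",.014)]:
    d=bot.silhouettes("scene",t)[:1]
    for s in d: print(t,s["confidence"],rect(s["mask"],"scene",z))
T=lambda a,b:tri([ray("top",a),ray("scene",b)])
print("knob",T([298.4,215.9],[218.9,199.7]),onz("top",[298.4,215.9],.092))
print("lid",T([300.7,218.3],[219.7,207.4]),"mat",onz("top",[201.5,199.6],0),onz("scene",[313.8,258.7],0))
print("stand",onz("top",[251.3,147.2],0),onz("scene",[221.3,282.7],0))
print("camera",T([254.8,138.2],[223,196.4]),onz("top",[254.8,138.2],.285),onz("scene",[223,196.4],.285))
# base corner colours : dark region around stand in top
im=cv2.imread("pics/t.png")[85:180,215:295];cv2.imwrite("pics/st.png",cv2.resize(im,None,fx=7,fy=6,interpolation=3))
E
```

```text
lid 0.75 3072 ((487.61468505859375, -190.48471069335938), (200.55526733398438, 250.48377990722656), 12.184459686279297)
mat 0.87 3320 ((543.1103515625, 207.88882446289062), (219.6019287109375, 269.0718688964844), 10.550952911376953)
stand 0.9 1115 ((845.5327758789062, -8.683135986328125), (230.54322814941406, 119.73857879638672), 8.078207969665527)
mat 0.76 ((550.008056640625, 207.84161376953125), (223.02984619140625, 272.5362243652344), 10.676652908325195)
stand 0.67 ((607.5267944335938, -135.2545166015625), (580.572998046875, 145.32183837890625), 34.09368896484375)
knob [ 0.4863 -0.195   0.0832] [ 0.4845 -0.1915  0.092 ]
lid [ 0.4761 -0.2042  0.0404] mat [0.5501 0.2069 0.    ] [0.5422 0.2035 0.    ]
stand [0.7757 0.0016 0.    ] [ 0.7865 -0.0146  0.    ]
camera [ 0.7531 -0.0178  0.2996] [ 0.7547 -0.0149  0.285 ] [ 0.7344 -0.0326  0.285 ][ WARN:0@0.682] global loadsave.cpp:1063 imwrite_ Unsupported depth image for selected encoder is fallbacked to CV_8U.
```

View pics/st.png

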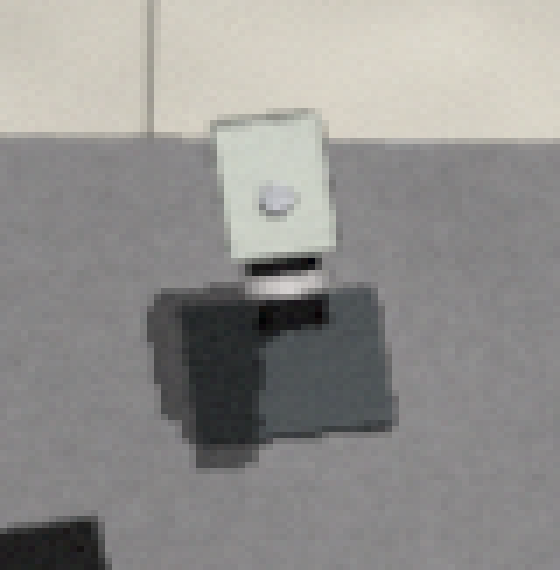

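Both masks give clean poses: the lid is at (0.487,-0.191), yaw 12.2°, and the mat at (0.545,0.208), yaw 10.6°. In the crop the stand base's corners are about (180,300), (378,287), (395,430) and (195,443), so its yaw is slight and positive. I'll start moving over the knob.

```bash
python3 -m inch '[330,-667,-50,0,0,0.52,100,330,-667,-50,0,0,0.52,100,330,-667,-50,0,0,0.52,100,330,-667,-50,0,0,0.52,100,330,-667,-50,0,0,0.52,100,330,-667,-50,0,0,0.52,100,330,-667,-50,0,0,0.52,100,330,-667,-50,0,0,0.52,100]'
python3 - <<'E'
from h import *
o=bot.get_obs();print(o["joint_pos"],o["eef_pos"],R.from_quat(o["tool_rot"]).as_matrix())
# stand base corners from crop (7x,6x; offset 215,85)
C=[onz("top",[215+u/7,85+v/6],.014)[:2] for u,v in [(180,300),(378,287),(395,430),(195,443)]]
C=np.array(C);print(C,C.mean(0),[np.linalg.norm(C[i]-C[i-1]) for i in range(4)])
print(np.arctan2(*(C[0]-C[3])[::-1]),np.arctan2(*(C[1]-C[2])[::-1]),np.arctan2(*(C[0]-C[1])[::-1])-np.pi/2,np.arctan2(*(C[3]-C[2])[::-1])-np.pi/2)
E
```

```text
clock: 1.87
eef_pos: [0.2985, 0.1865, 0.2321]
tool_rot: [-0.102, 0.995, 0.0, 0.001]
ft_force: [1.7, 1.5, 0.4]
grip_width: 0.0855
grasp_force: 0.0
[ 0.5586 -0.0438 -0.3718  1.2414 -0.0001  0.3544] [0.2985 0.1865 0.2321] [[-0.9792 -0.2028  0.0012]
 [-0.2028  0.9792  0.0006]
 [-0.0013  0.0004 -1.    ]]
[[ 0.8244  0.0468]
 [ 0.8353 -0.0722]
 [ 0.734  -0.0837]
 [ 0.7231  0.036 ]] [ 0.7792 -0.0183] [np.float64(0.10188537929676779), np.float64(0.11949564802818809), np.float64(0.10196625092569746), np.float64(0.12014277321219045)]
0.10674041611673182 0.11307574668808938 0.09159417938819447 0.0910195926695121
```

```bash
python3 -m inch '[187,-378,-32,0,0,0.01,100,187,-378,-32,0,0,0.01,100,187,-378,-32,0,0,0.01,100,187,-378,-32,0,0,0.01,100,187,-378,-32,0,0,0.01,100,187,-378,-32,0,0,0.01,100,187,-378,-32,0,0,0.01,100,187,-378,-32,0,0,0.01,100]' >/dev/null
python3 - <<'E'
from h import *
o=bot.get_obs();print((np.array([.486,-.192,.2])-o["eef_pos"])*1000)
E
```

```text
[ 39.9472 -80.004   -6.7234]
```

```bash
python3 -m inch '[40,-80,-7,0,0,0,100,40,-80,-7,0,0,0,100,40,-80,-7,0,0,0,100,40,-80,-7,0,0,0,100,40,-80,-7,0,0,0,100]' >/dev/null
python3 - <<'E'
from h import *
o=bot.get_obs();im=bot.camera("wrist");cv2.imwrite("pics/w1.png",im)
print(o["eef_pos"],o["joint_pos"],R.from_quat(o["tool_rot"]).as_matrix()[:,1])
for s in bot.spot_point("wrist","lid_knob"):print(s["confidence"],s["uv"],onz("wrist",s["uv"],.092,o))
for s in bot.silhouettes("wrist","lid_knob")[:1]:print(s["confidence"],s["mask"].sum(),s["uv"])
E
```

```text
[ 0.4849 -0.1895  0.1991] [-0.3728  0.3121 -0.0418  1.2188  0.0004 -0.5851] [-0.2107  0.9776  0.0014]
0.72 [245.5, 195.7] [ 0.4886 -0.1941  0.092 ]
0.92 50097 [249.5, 162.2]
```

View pics/w1.png

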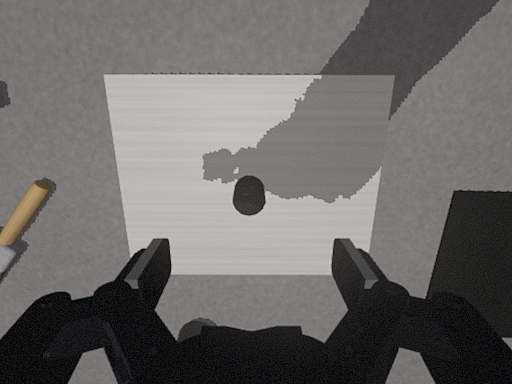

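The wrist picture shows the knob at (249,195), nearly centred between the fingers (col 251), and the lid's edges square to the image. Next I descend and grip.

```bash
python3 -m inch '[2,-3,0,0,0,0,100,2,-3,-30,0,0,0,100,2,-3,-60,0,0,0,100,2,-3,-85,0,0,0,100,2,-3,-100,0,0,0,100,2,-3,-107,0,0,0,100,2,-3,-107,0,0,0,100,2,-3,-107,0,0,0,100]'
python3 -m inch '[0,0,0,0,0,0,0,0,0,0,0,0,0,0,0,0,0,0,0,0,0,0,0,0,0,0,0,0,0,0,0,0,0,0,0,0,0,0,0,0,0,0,0,0,0,0,0,0,0]'
```

```text
clock: 3.77
eef_pos: [0.488, -0.1924, 0.0934]
tool_rot: [-0.107, 0.994, -0.0, 0.0]
ft_force: [0.2, 0.6, 1.2]
grip_width: 0.0856
grasp_force: 0.0
clock: 4.35
eef_pos: [0.488, -0.1924, 0.0935]
tool_rot: [-0.107, 0.994, 0.0, 0.001]
ft_force: [-0.6, 2.6, 5.8]
grip_width: 0.0264
grasp_force: 59.5
```

```bash
python3 -m inch '[0,0,5,0,0,0,0,0,0,12,0,0,0,0,0,0,22,0,0,0,0,0,0,34,0,0,0,0,0,0,48,0,0,0,0,0,0,60,0,0,0,0,0,0,68,0,0,0,0,0,0,70,0,0,0,0]'
python3 - <<'E'
from h import *
bot.camera("top")
for s in bot.spot_point("top","lid_knob")[:1]:print(s)
o=bot.get_obs();print(o["eef_pos"],o["ft_force"],o["ft_torque"],(np.array([.545,.208,0])-o["eef_pos"])*1000)
im=bot.camera("wrist");cv2.imwrite("pics/w2.png",im)
E
```

```text
clock: 5.02
eef_pos: [0.4885, -0.1932, 0.1646]
tool_rot: [-0.106, 0.994, -0.001, 0.001]
ft_force: [0.5, -0.5, -4.0]
grip_width: 0.0268
grasp_force: 59.3
{'uv': [301.9, 216.0], 'confidence': 0.81}
[ 0.4877 -0.1928  0.1631] [-0.1461 -0.9488 -4.9963] [-0.0013  0.0251  0.0099] [  57.2741  400.833  -163.0985]
```

View pics/w2.png

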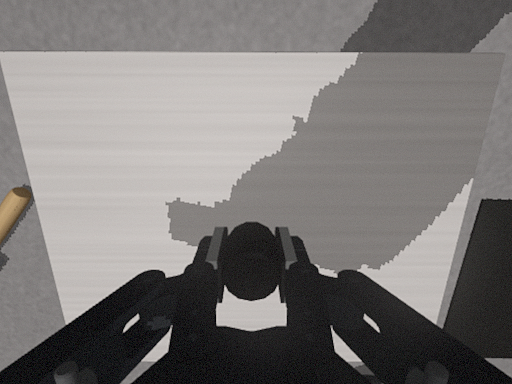

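The wrist view shows the knob gripped centrally at (250,260) and the lid level and lifted. Now I carry it to the mat.

```bash
python3 -m inch '[1,8,0,0,0,0,0,4,28,0,0,0,0,0,8,58,0,0,0,0,0,13,92,0,0,0,0,0,18,126,0,0,0,0,0,23,160,0,0,0,0,0,28,194,0,0,0,0,0,33,228,0,0,0,0,0]' >/dev/null
python3 -m inch '[5,34,0,0,0,0,0,10,68,0,0,0,0,0,15,102,0,0,0,0,0,19,132,0,0,0,0,0,22,154,0,0,0,0,0,24,168,0,0,0,-0.02,0,24,173,0,0,0,-0.03,0,24,173,0,0,0,-0.03,0]'
python3 - <<'E'
from h import *
o=bot.get_obs();im=bot.camera("wrist")
for s in bot.silhouettes("wrist","mat")[:1]:print(s["confidence"],s["mask"].sum(),rect(s["mask"],"wrist",.004,o))
bot.camera("top")
for s in bot.silhouettes("top","lid")[:1]:print(s["confidence"],rect(s["mask"],"top",.133))
print(o["eef_pos"],o["grip_width"])
E
```

```text
clock: 6.5
eef_pos: [0.5436, 0.2097, 0.1615]
tool_rot: [-0.093, 0.996, -0.0, -0.001]
ft_force: [-0.5, -0.0, -3.4]
grip_width: 0.0267
grasp_force: 59.7
0.94 ((554.4869384765625, 142.84701538085938), (199.35118103027344, 123.88165283203125), 12.213873863220215)
[0.5436 0.2097 0.1615] 0.026713636461597808
```

```bash
python3 -m inch '[1,-1,-10,0,0,0,0,1,-1,-30,0,0,0,0,1,-1,-55,0,0,0,0,1,-1,-80,0,0,0,0,1,-1,-98,0,0,0,0,1,-1,-108,0,0,0,0,1,-1,-112,0,0,0,0,1,-1,-113,0,0,0,0]'
python3 -m inch '[0,0,-2,0,0,0,0,0,0,-4,0,0,0,0,0,0,-5,0,0,0,0,0,0,-5,0,0,0,0]'
```

```text
clock: 7.37
eef_pos: [0.5452, 0.2066, 0.0488]
tool_rot: [-0.091, 0.996, -0.0, -0.001]
ft_force: [0.2, -0.8, -4.0]
grip_width: 0.0267
grasp_force: 59.7
clock: 7.7
eef_pos: [0.546, 0.2075, 0.0454]
tool_rot: [-0.091, 0.996, 0.0, 0.001]
ft_force: [0.8, 0.7, -4.4]
grip_width: 0.0265
grasp_force: 59.7
```

```bash
python3 -m inch '[0,0,-1,0,0,0,0,0,0,-2,0,0,0,0,0,0,-2,0,0,0,0,0,0,-2,0,0,0,0]'
```

```text
clock: 8.03
eef_pos: [0.5459, 0.2075, 0.0436]
tool_rot: [-0.092, 0.996, 0.0, 0.001]
ft_force: [-1.2, -0.1, 1.8]
grip_width: 0.0267
grasp_force: 60.5
```

It has touched down, so I release and rise.

```bash
python3 -m inch '[0,0,0,0,0,0,40,0,0,0,0,0,0,80,0,0,0,0,0,0,100,0,0,0,0,0,0,100,0,0,0,0,0,0,100,0,0,0,0,0,0,100]'
python3 -m inch '[0,0,10,0,0,0,100,0,0,35,0,0,0,100,0,0,70,0,0,0,100,0,0,110,0,0,0,100,0,0,150,0,0,0,100,-10,-40,180,0,0,0,100,-16,-80,200,0,0,0,100,-22,-120,210,0,0,0,100]'
python3 - <<'E'
from h import *
bot.camera("top")
for s in bot.silhouettes("top","lid")[:1]:print(s["confidence"],rect(s["mask"],"top",.014))
for t in ["bar_stud","bar_mid","bar","plain_bar","half_bar","box"]:
  print(t,[(s["confidence"],s["uv"],onz("top",s["uv"],.02)) for s in bot.spot_point("top",t)])
E
```

```text
clock: 8.53
eef_pos: [0.5456, 0.2073, 0.0427]
tool_rot: [-0.091, 0.996, 0.0, 0.0]
ft_force: [0.1, -0.4, 0.5]
grip_width: 0.0853
grasp_force: 0.0
clock: 9.2
eef_pos: [0.526, 0.099, 0.253]
tool_rot: [-0.093, 0.996, 0.0, 0.003]
ft_force: [0.5, -0.3, -0.1]
grip_width: 0.0855
grasp_force: 0.0
0.78 ((531.7876586914062, 279.00469970703125), (201.6515350341797, 109.88142395019531), 8.464151382446289)
bar_stud [(0.72, [293.8, 198.9], array([ 0.5574, -0.1784,  0.02  ]))]
bar_mid [(0.58, [296.3, 214.8], array([ 0.4917, -0.1893,  0.02  ]))]
bar [(0.63, [297.5, 215.5], array([ 0.4889, -0.1942,  0.02  ])), (0.37, [295.5, 197.3], array([ 0.5642, -0.1854,  0.02  ]))]
plain_bar [(0.46, [280.0, 222.0], array([ 0.461 , -0.1223,  0.02  ]))]
half_bar [(0.64, [299.4, 215.7], array([ 0.4882, -0.2021,  0.02  ])), (0.53, [313.6, 212.9], array([ 0.5007, -0.2606,  0.02  ]))]
box [(0.6, [294.4, 215.6], array([ 0.4883, -0.1815,  0.02  ]))]
```

The lid is down. The network puts the studded bar in the middle, stud pointing away from the robot. I'll move over it and look with the wrist camera.

```bash
python3 -m inch '[-37,-289,-50,0,0,0.03,60,-37,-289,-50,0,0,0.03,60,-37,-289,-50,0,0,0.03,60,-37,-289,-50,0,0,0.03,60,-37,-289,-50,0,0,0.03,60,-37,-289,-50,0,0,0.03,60,-37,-289,-50,0,0,0.03,60,-37,-289,-50,0,0,0.03,60]' 
python3 -m inch '[0,0,0,0,0,0,60,0,0,0,0,0,0,60,0,0,0,0,0,0,60]'
python3 - <<'E'
from h import *
o=bot.get_obs();im=bot.camera("wrist");cv2.imwrite("pics/w3.png",im)
print(o["eef_pos"],R.from_quat(o["tool_rot"]).as_matrix()[:,1],o["grip_width"])
for t in ["bar_stud","bar_mid"]:
  print(t,[(s["confidence"],s["uv"],onz("wrist",s["uv"],.02,o)) for s in bot.spot_point("wrist",t)])
for s in bot.silhouettes("wrist","bar")[:2]:print(s["confidence"],s["mask"].sum(),rect(s["mask"],"wrist",.035,o))
bot.camera("top")
for s in bot.silhouettes("top","lid")[:1]:print(s["confidence"],rect(s["mask"],"top",.014))
for s in bot.silhouettes("top","bar")[:1]:print(s["confidence"],rect(s["mask"],"top",.035))
for s in bot.spot_point("top","camera")[:1]:print(s["confidence"],s["uv"],onz("top",s["uv"],.285))
E
```

```text
clock: 10.27
eef_pos: [0.4869, -0.1947, 0.1967]
tool_rot: [-0.104, 0.995, -0.001, -0.002]
ft_force: [-0.7, 0.7, -0.0]
grip_width: 0.0512
grasp_force: 0.0
clock: 10.52
eef_pos: [0.4889, -0.1884, 0.1988]
tool_rot: [-0.108, 0.994, 0.0, -0.0]
ft_force: [0.6, -0.3, -0.1]
grip_width: 0.0512
grasp_force: 0.0
[ 0.4889 -0.1884  0.1988] [-0.214   0.9768  0.0008] 0.051183132266304554
bar_stud [(0.97, [250.1, 236.6], array([ 0.5676, -0.1727,  0.02  ]))]
bar_mid [(0.61, [249.5, 175.5], array([ 0.4935, -0.1895,  0.02  ]))]
0.69 3201 ((497.7723388671875, -188.57440185546875), (133.64161682128906, 29.99508285522461), 14.447665214538574)
0.88 ((545.3170166015625, 206.67807006835938), (203.52072143554688, 251.74391174316406), 9.21992301940918)
0.52 ((541.3758544921875, -169.94345092773438), (31.884910583496094, 32.166805267333984), 45.75442886352539)
0.66 [258.1, 140.3] [ 0.7472 -0.0269  0.285 ]
```

View pics/w3.png

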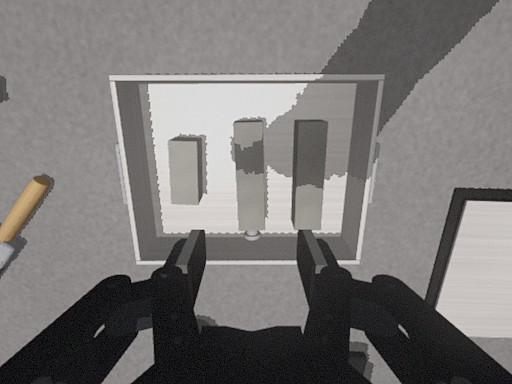

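The lid lies at (0.545,0.207), on the middle of the mat. In the wrist view the half bar is at (185,170), the studded bar in the middle at (250,175) with its stud at (251,237), and the plain bar at (310,175). I'll descend on the middle bar.

```bash
python3 -m inch '[5,0,-20,0,0,0,60,5,0,-50,0,0,0,60,5,0,-85,0,0,0,60,5,0,-115,0,0,0,60,5,0,-140,0,0,0,60,5,0,-155,0,0,0,60,5,0,-160,0,0,0,60,5,0,-160,0,0,0,60]'
python3 -m inch '[0,0,-3,0,0,0,60,0,0,-7,0,0,0,60,0,0,-7,0,0,0,60,0,0,-7,0,0,0,60]'
```

```text
clock: 11.58
eef_pos: [0.4923, -0.1896, 0.0377]
tool_rot: [-0.106, 0.994, 0.001, -0.001]
ft_force: [0.3, 0.1, 0.6]
grip_width: 0.0514
grasp_force: 0.0
clock: 11.92
eef_pos: [0.4939, -0.1903, 0.0328]
tool_rot: [-0.106, 0.994, -0.0, 0.001]
ft_force: [0.0, -1.1, 0.2]
grip_width: 0.0511
grasp_force: 0.0
```

```bash
python3 -m inch '[0,0,0,0,0,0,40,0,0,0,0,0,0,0,0,0,0,0,0,0,0,0,0,0,0,0,0,0,0,0,0,0,0,0,0,0,0,0,0,0,0,0]'
python3 -m inch '[0,0,4,0,0,0,0,0,0,15,0,0,0,0,0,0,30,0,0,0,0,0,0,50,0,0,0,0,0,0,75,0,0,0,0,0,0,100,0,0,0,0,0,0,125,0,0,0,0,0,0,150,0,0,0,0]'
python3 -m inch '[0,0,20,0,0,0,0,0,0,35,0,0,0,0,0,0,35,0,0,0,0,0,0,35,0,0,0,0]'
python3 - <<'E'
from h import *
o=bot.get_obs();im=bot.camera("wrist");cv2.imwrite("pics/w4.png",im)
print(o["eef_pos"],o["ft_force"],o["ft_torque"],o["joint_pos"])
p=o["eef_pos"];M=R.from_quat(o["tool_rot"]).as_matrix();g=p+.003*M[:,2]
for s in bot.spot_point("wrist","bar_stud")[:1]:
  q=onz("wrist",s["uv"],p[2]-.013,o);print("stud",s["uv"],s["confidence"],q,M.T@(q-p))
  print("pred",proj("wrist",p-M[:,0]*.075+M[:,2]*.012,o))
E
```

```text
clock: 12.42
eef_pos: [0.494, -0.1901, 0.033]
tool_rot: [-0.106, 0.994, -0.0, 0.001]
ft_force: [-0.8, 0.9, 5.5]
grip_width: 0.0289
grasp_force: 61.9
clock: 13.08
eef_pos: [0.4924, -0.1898, 0.1825]
tool_rot: [-0.106, 0.994, 0.0, -0.001]
ft_force: [-0.6, 0.3, -2.2]
grip_width: 0.0289
grasp_force: 60.8
clock: 13.42
eef_pos: [0.4934, -0.1901, 0.217]
tool_rot: [-0.106, 0.994, -0.0, 0.0]
ft_force: [-0.3, 0.2, -2.9]
grip_width: 0.0288
grasp_force: 61.0
[ 0.4934 -0.1901  0.217 ] [-0.2913  0.2182 -2.9246] [-0.0137  0.0121  0.0061] [-0.3678  0.3148  0.0099  1.2653 -0.0002 -0.5808]
```

View pics/w4.png

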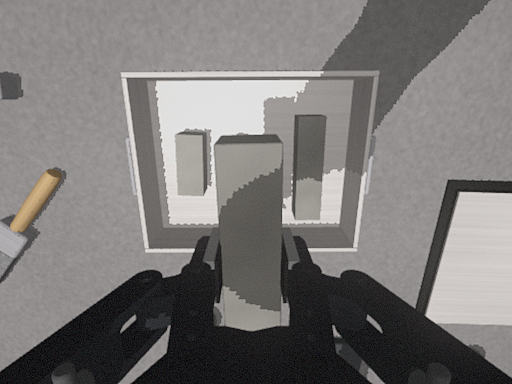

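The bar hangs level in the fingers. Its rear top edge shows at about row 142 (cols 216–282). The other two pieces are still in the box.

```bash
python3 - <<'E'
from h import *
o=bot.get_obs();p=o["eef_pos"];M=R.from_quat(o["tool_rot"]).as_matrix()
for uv,dz in [((216.5,142),.002),((282,142),.002),((219,134.5),.032),((279,134.5),.032),((249,142),.002)]:
  q=onz("wrist",uv,p[2]+ (0.002 if dz==.002 else .002),o);print(uv,M.T@(q-p))
for uv in [(.06,-.015,-.002),(.06,.015,-.002),(.06,0,.028),(-.06,.015,-.002)]: print(uv,proj("wrist",p+M@np.array(uv),o))
# target
yaw=.10;S=np.array([.779,-.018,0]);c,s=np.cos(yaw),np.sin(yaw)
C=R.from_euler("z",yaw)*R.from_euler("y",-.35);Cm=C.as_matrix()
L=S+np.array([-.03*c,-.03*s,.285]);F=L-.12*Cm[:,0];mid=F-.075*Cm[:,0]
Mt=np.c_[-Cm[:,0],Cm[:,1],-Cm[:,2]]
tcp=mid-Mt@np.array([0,0,.013])
rv=R.from_matrix(Mt@M.T).as_rotvec()
print("lens",L,"focus",F,"tcp",tcp,"shift",(tcp-p)*1e3,"turn",rv)
E
```

```text
(216.5, 142) [ 0.0603 -0.0153 -0.0019]
(282, 142) [ 0.0603  0.0127 -0.0018]
(219, 134.5) [ 0.0635 -0.0142 -0.0018]
(279, 134.5) [ 0.0635  0.0113 -0.0018]
(249, 142) [ 0.0603 -0.0014 -0.0018]
(0.06, -0.015, -0.002) [217.2789 142.6884]
(0.06, 0.015, -0.002) [287.3593 142.7158]
(0.06, 0, 0.028) [252.0823 134.0224]
(-0.06, 0.015, -0.002) [278.7445 357.425 ]
lens [ 0.7491 -0.021   0.285 ] focus [ 0.637  -0.0322  0.2439] tcp [ 0.5625 -0.0397  0.2303] shift [ 70.1618 149.9354  15.0958] turn [ 0.0533 -0.3489 -0.1123]
```

```bash
python3 -m inch '[5,15,2,0.01,-0.06,-0.02,0,12,35,4,0.02,-0.12,-0.04,0,18,60,6,0.03,-0.18,-0.06,0,24,85,8,0.035,-0.23,-0.075,0,30,110,8,0.045,-0.29,-0.095,0,35,130,8,0.05,-0.33,-0.105,0,40,142,8,0.0533,-0.349,-0.1123,0,40,147,8,0.0533,-0.349,-0.1123,0]'
python3 -m inch '[0,0,0,0,0,0,0,0,0,0,0,0,0,0]'
python3 - <<'E'
from h import *
yaw=.10;S=np.array([.779,-.018,0]);c,s=np.cos(yaw),np.sin(yaw)
Cm=(R.from_euler("z",yaw)*R.from_euler("y",-.35)).as_matrix();L=S+np.array([-.03*c,-.03*s,.285])
a=bot.camera("top")
print(proj("top",L+Cm@[.05,0,.028]),proj("top",L+Cm@[.09,0,.028]),"housing top centre seen 254.3,116.2")
for n in ["camera","bar_stud"]:
  for q in bot.spot_point("top",n)[:1]:print(n,q)
b=bot.camera("scene")
for n in ["camera","bar_stud"]:
  for q in bot.spot_point("scene",n)[:1]:print(n,q)
o=bot.get_obs();M=R.from_quat(o["tool_rot"]).as_matrix();stud=o["eef_pos"]+M@[-.075,0,.013]
print("stud",stud,"in cam",Cm.T@(stud-L),"lens px",proj("top",L),proj("scene",L),"stud px",proj("top",stud),proj("scene",stud))
ca=cv2.resize(a[90:180,205:305],None,fx=4,fy=4,interpolation=3);cb=cv2.resize(b[150:240,165:265],None,fx=4,fy=4,interpolation=3)
cv2.imwrite("pics/f.png",np.hstack([ca,cb]))
E
```

```text
clock: 14.18
eef_pos: [0.5313, -0.0412, 0.2225]
tool_rot: [-0.05, 0.984, 0.009, 0.173]
ft_force: [-0.9, -0.6, -2.0]
grip_width: 0.0292
grasp_force: 60.9
clock: 14.35
eef_pos: [0.5327, -0.0432, 0.2239]
tool_rot: [-0.049, 0.983, 0.008, 0.174]
ft_force: [0.6, -1.1, -2.2]
grip_width: 0.0287
grasp_force: 60.9
[255.5544 126.7908] [254.6368 115.3543] housing top centre seen 254.3,116.2
camera {'uv': [254.5, 141.2], 'confidence': 0.95}
bar_stud {'uv': [258.6, 182.5], 'confidence': 0.63}
bar_stud {'uv': [242.6, 191.7], 'confidence': 0.69}
stud [ 0.608  -0.0364  0.2386] in cam [-0.1493 -0.0012  0.0051] lens px [256.4645 139.7325] [223.9411 199.8756] stud px [260.0682 180.1644] [242.3326 189.7013]
```

View pics/f.png

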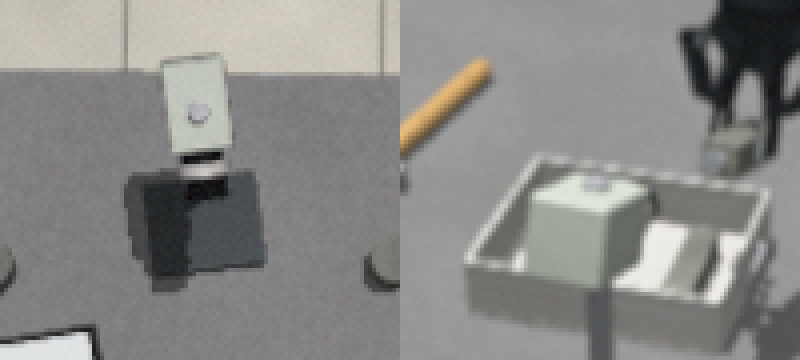

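The crops show the lens at about (255,140) in the top view, and the held stud at (242,190) in the scene view. Both are within about 2 px of the model. Now the final approach.

```bash
python3 -m inch '[6,1,1,0,0,0,0,14,2,3,0,0,0,0,22,3,4,0,0,0,0,27,4,5,0,0,0,0,29,4,6,0,0,0,0,29,4,6,0,0,0,0,29,4,6,0,0,0,0,29,4,6,0,0,0,0]'
python3 -m inch '[0,0,0,0,0,0,0,0,0,0,0,0,0,0,0,0,0,0,0,0,0,0,0,0,0,0,0,0,0,0,0,0,0,0,0]'
python3 - <<'E'
from h import *
yaw=.10;S=np.array([.779,-.018,0]);c,s=np.cos(yaw),np.sin(yaw)
Cm=(R.from_euler("z",yaw)*R.from_euler("y",-.35)).as_matrix();L=S+np.array([-.03*c,-.03*s,.285])
o=bot.get_obs();M=R.from_quat(o["tool_rot"]).as_matrix();stud=o["eef_pos"]+M@[-.075,0,.013]
print("in cam",Cm.T@(stud-L),"rot",R.from_matrix(Cm.T@np.c_[-M[:,0],M[:,1],-M[:,2]]).as_rotvec(),np.abs(o["joint_vel"]).max())
bot.camera("top");a=bot.spot_point("top","bar_stud")[:1];am=bot.spot_point("top","bar_mid")[:1]
bot.camera("scene");b=bot.spot_point("scene","bar_stud")[:1];bm=bot.spot_point("scene","bar_mid")[:1]
print("stud pred",proj("top",stud),proj("scene",stud),a,b)
if a and b: P=tri([ray("top",a[0]["uv"]),ray("scene",b[0]["uv"])]);print(P,Cm.T@(P-L))
bot.camera("wrist");o=bot.get_obs()
im=bot.camera("wrist");cv2.imwrite("pics/w5.png",im)
E
```

```text
clock: 15.32
eef_pos: [0.562, -0.039, 0.2307]
tool_rot: [-0.049, 0.983, 0.008, 0.175]
ft_force: [-0.5, -0.9, -2.8]
grip_width: 0.0289
grasp_force: 60.9
clock: 15.73
eef_pos: [0.5623, -0.039, 0.2311]
tool_rot: [-0.049, 0.983, 0.008, 0.175]
ft_force: [-0.6, 0.3, -2.3]
grip_width: 0.029
grasp_force: 60.9
in cam [-0.1198  0.0007  0.001 ] rot [-0.0018 -0.0029  0.    ] 0.0008904543772129515
stud pred [258.8889 172.1624] [239.3633 192.634 ] [{'uv': [260.5, 170.8], 'confidence': 0.61}] [{'uv': [241.9, 193.5], 'confidence': 0.6}]
[ 0.6386 -0.0304  0.2438] [-0.1183  0.0016 -0.0007]
```

View pics/w5.png

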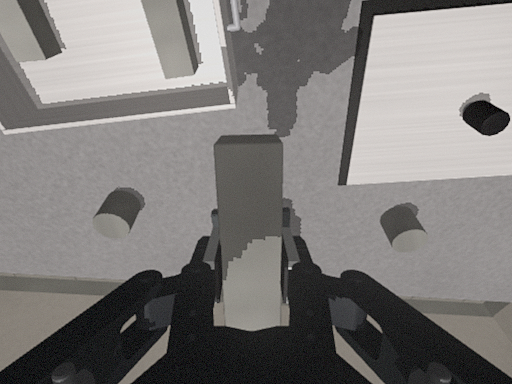

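The bar has not slipped: its rear edge is still at row 142. The lid is flat on the mat at right, the two other pieces are in the box, and both pucks are standing. Triangulating the stud separately puts it 118 mm from the glass and within 2 mm of the lens axis.

```bash
python3 -c "
from workcell import bot
print(bot.job_done())"
```

```text
the job is handed in; nothing more can be done
None
```

I handed the job in with the arm holding the studded bar still in front of the inspection camera. The stud face measured about 118–120 mm from the glass and within 2 mm of the lens axis, the lid is flat on the mat, and the other two pieces are still in the box; the judge returned no verdict.

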